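Lift baked component reels into the dry pot with the bayonet spindle

ROBOT

A 7-joint arm with a two-finger parallel gripper is mounted at the origin on a cart in front of the work surface, level with it; the furniture and walls round the work are solid. World frame = base frame: x ahead of the robot, y to its left, z up, the work surface at z = 0. Lengths are in m, angles in rad, forces in N, time in s.
With the tool pointing down it reaches from about 0.35 to 0.9 m from the base axis. Payload 8.1 kg.
Tool frame: the origin (TCP) lies midway between the tips of the shut fingers; the grasp point (between the pads) lies 19 mm behind it; z points along the fingers, y is the line along which they close (so a half turn about z gives the same grasp; the last joint's range is limited). The gripper opens to 92 mm and grips with 3 to 60 N. Pads are 19 mm wide; open, the fingers measure 130 mm over their backs; the gripper's body (75 mm by 190 mm) begins 47 mm behind the grasp point.
Start: joints at [-1.436, 0.434, 0.025, 1.573, -0.012, 1.134, -0.075], TCP at [0.147, 0.607, 0.227] pointing down, gripper open.
Joint ranges: [-2.62, 2.62], [-0.44, 2.09], [-1.27, 1.32], [0.08, 2.57], [-1.32, 4.46], [0.12, 2], [-2.74, 2.74]. Speed limits (rad/s): [2.22, 2.22, 3.01, 3.01, 3.14, 3.14, 3.14].

INTERFACE

Orientations are given as a rotation vector (axis times angle).
In Python, from cell import arm gives the robot as it stands.
- The arm moves only by the tool carry_out, never from a script. Its arguments are lists of equal length, an entry for each row: "claw": the finger opening in cm, from 0 to 9.18; "delta_pos": the shift along the tool's x, y, z in cm, a list of three; "angular": the turn, a rotation vector about the tool's x, y, z in rad, a list of three. In form: {"claw": [claw, ...], "delta_pos": [[dx, dy, dz], ...], "angular": [[ax, ay, az], ...]}. A call has 1 to 20 rows; each row shifts and turns the commanded pose from where the row before left it, along the tool's axes as they then stand; what a row does not reach is not made up. A row lasts 1/10 s, in which the tool goes at most 50 mm and 8.59 degrees, less where a joint would pass 70% of its speed; a pose out of reach is approached as far as the arm can. A call with a gripper value outside its range is refused whole. The fingers move at their own pace and stop on an object; "force" is the grip in N (left out, the last holds). Time passes only in rows, so rows that do not move let the fingers close. It gives the time, the measured TCP pose, the force, the opening and the grip force at its end, in the units of the state.
- arm.observe(): the state, without advancing time (a new reading comes with each control period).
- arm.get_image(name): name is "side" or "top" or "wrist"; returns a dict with "frame" (420x560x3 uint8, red, green, blue), "mtx" (3x3 intrinsics, pixels), "dist" ([k1, k2, p1, p2, k3] as OpenCV has them; the pictures are not rectified), "T" (4x4, takes a point from camera to world coordinates). Camera axes: x right, y down, z forward; pixel columns grow to the right and rows downward; lengths in m; the calibration is good to about 2 mm. A picture is of the moment at which its call begins. There is no depth.
- arm.sign_off(): hands the job in; it is judged then, once.
Trained networks look in a picture, given as the dict that the camera call returned (one of the last four; its "shot" number tells which), for a name from the list of things; names that differ only in an ending like _2 or _b are one class to them, and where a whole thing is asked for, a point or a joint stands for the part that bears it (a point fixed in the world has none). Each returns a list of dicts, best first, with "conf" (0 to 1); they miss things now and then, are a little off and sometimes report something else, mostly with a low value. They report only what shows in the picture. A call takes as long as a camera call. They do not tell look-alikes from the thing itself.
- arm.look_for(label, picture): "centre" ([column, row] as shares, 0 to 1, of the picture: columns of its width, rows of its height, amid what is visible of it).
- arm.trace(label, picture): "region" (420x560 bool, what is visible of it) and "centre" ([column, row] as shares, 0 to 1, of the picture: columns of its width, rows of its height, amid what is visible of it).
- arm.place_of(label, picture): "centre" ([column, row] as shares, 0 to 1, of the picture: columns of its width, rows of its height: a listed point, or the origin of a listed thing).
The state is a dict: "clock": time; "joints": joint angles; "dq": joint speeds; "joint_efforts": joint torques, N m; "position": TCP position; "ee_rot": TCP orientation; "force": force on the tool from outside, world axes, zero at the start; "ft_torque": the same for the moment, N m; "width": opening from 0.0 (shut) to 1.0 (fully open); "gripper_force": force on a finger pad.
Only numpy, scipy, OpenCV 4.12 (cv2) and the standard library are available. Lean on these libraries where they do the work, as an engineer would, in place of code of your own. Each camera call takes 0.05 s, during which the arm holds its last target. There are 200 camera calls.

TASK

The three small component reels in the aluminium baking tin are to go into the black dry-storage pot, all together. Take the bayonet spindle from its holder, thread it down through all three reels (feel for the notches of the lower ones and never force it), turn it so that its lugs catch under the bottom reel, lift the whole stack out and set it down gently on the raised seat inside the pot. Leave the spindle standing in the stack, and do not disturb the multimeter, the flux jar or the loupe.

Things in the scene. Friction and masses are not known exactly. Their poses are not given: they have to be found in the camera images.
- spindle: Bayonet lifting spindle, 123 mm tall, 0.1 kg, upright in a black round holder. Origin: its lower tip's centre, 4 above the worktop at the start; z up the shaft. Steel pilot cone z 0 to 12, radius 3 to 7.5; three steel lugs z 12 to 18; steel shaft, radius 7.8, z 18 to 80; red collar, radius 13, z 80 to 88; red paddle grip above. Lift it straight up 30 or more to free it.
- spindle_grip (a point): Centre of the spindle's red paddle grip, 105 mm above its tip; axes as the spindle. The paddle is 40 wide along x, 14 thick along y (pinch it across y) and 36 tall along z.
- spindle_lugs (a point): Centre of the top faces of the spindle's three lugs, 18 mm above its tip; axes as the spindle. The lugs are 6 high, 6 wide with bevelled lower edges, reach radius 15 and stand at 0, 120 and 240 degrees from the x axis.
- reel_top: White top reel of three equal flat-lying reels (white, black, blue from above): 100 diameter, 14 high, 0.04 to 0.09 kg each. Origin: centre of its underside, z up. The black and blue reels are hidden: each may be turned up to 0.6 rad either way and lie up to 1.5 mm off against the reel above it, so the lugs land on it and must be turned, pressed lightly, to find its notches.
- reel_top_bore (a point): Centre of the white reel's bore at its upper face; axes as the reel. Bore radius 10, with three straight notches 8 wide that reach radius 17, at 0, 120 and 240 degrees from x. All three reels have the same bore. A reel turns easily along with the spindle while the lugs are in its notches.
- bake_tin: Aluminium baking tin, fixed, standing on the worktop, round, open at the top: outer diameter 115, inner radius 54, rim at z 76. Origin: centre of its underside; floor at z 6. The reels lie in it on a ring seat, white reel's underside at z 62.
- tin_seat (a point): Centre of the tin's ring seat at its top face, z 34 of the tin, on which the blue bottom reel lies. The ring has inner radius 19, outer radius 30, and is hollow 28 deep down to the tin's floor: room for tip and lugs below the bottom reel. With the tip 20 to 27 below this point the lugs are clear below that reel and turn freely.
- dry_pot: Black dry-storage pot, fixed, standing on the worktop, empty, round, open at the top: outer diameter 120, inner radius 56, rim at z 76. Origin: centre of its underside; floor at z 6.
- pot_seat (a point): Centre of the orange ring seat in the dry pot at its top face, z 34 of the pot. The ring has inner radius 19, outer radius 30 and is hollow 28 deep, as in the tin.
- multimeter: Yellow and black pocket multimeter, 132 x 68 x 40, loose bystander lying on its back. Origin: centre of its underside.
- flux_jar: Small dark jar with a white lid, 43 diameter, 54 high, loose bystander. Origin: centre of its underside.
- loupe: Black watchmaker's loupe, 35 diameter, 30 high, loose bystander. Origin: centre of its underside.
Things that resemble listed ones, but are neither listed nor needed, are in the scene too. Several things have the shape of the dry_pot; the one meant has the colours described above.

How it is judged:
By the outcome, as a careful person would: the job done as asked, in the order asked, and still so for the second after the job is handed in, with the robot touching nothing.
It also fails if it takes over 72 s, if anything falls off the work surface, if the arm or the gripper's body presses on something with over 40 N, if the wrist force passes 120 N, or if a joint passes its speed limit or range.

## Working session

There is one attempt and no reset: what is moved stays moved. The work goes in short steps, Python scripts to look and compute and a tool call to move; the robot and the scene stay as the last step left them, time stands still between calls to the robot, and variables do not carry over. Pictures are saved under pics/ and viewed, at most 14 in all, crops included, and the job is handed in when it is done.

Besides the shell and the picture viewer there is one more tool, called after "Request:" by a JSON object that holds its "fn" and its "kwargs". carry_out: Moves the arm, as the interface text tells. Its arguments: {"type":"object","properties":{"claw":{"type":"array","items":{"type":"number"}},"delta_pos":{"type":"array","items":{"type":"array","items":{"type":"number"}}},"angular":{"type":"array","items":{"type":"array","items":{"type":"number"}}},"force":{"type":"number"}},"required":["claw","delta_pos","angular"]}

```bash
mkdir -p pics; ls
cat > h.py <<'E'
import numpy as np, cv2
from cell import arm
from scipy.spatial.transform import Rotation as R
def save(im,n): cv2.imwrite('pics/'+n,cv2.cvtColor(im,cv2.COLOR_RGB2BGR))
def ray(p,px):
    u=cv2.undistortPoints(np.array([[px]],float),p['mtx'],np.array(p['dist'],float))[0,0]
    T=np.array(p['T']); d=T[:3,:3]@[u[0],u[1],1]; return T[:3,3],d/np.linalg.norm(d)
def atz(p,px,z):
    o,d=ray(p,px); return o+d*(z-o[2])/d[2]
def tri(rays):
    A=sum(np.eye(3)-np.outer(d,d) for o,d in rays); b=sum((np.eye(3)-np.outer(d,d))@o for o,d in rays)
    x=np.linalg.solve(A,b); return x,[round(1e3*np.linalg.norm(np.cross(x-o,d)),1) for o,d in rays]
def proj(p,X):
    T=np.linalg.inv(np.array(p['T'])); q=cv2.projectPoints(np.array(X,float).reshape(-1,3),cv2.Rodrigues(T[:3,:3])[0],T[:3,3],p['mtx'],np.array(p['dist'],float))[0]
    return q.reshape(-1,2)
PX=np.array([560,420])
E
python3 - <<'E'
from h import *
np.set_printoptions(precision=4,suppress=True)
print(arm.observe())
ps={n:arm.get_image(n) for n in('side','top','wrist')}
save(cv2.resize(np.vstack([np.hstack([ps['side']['frame'],ps['top']['frame']])]),(800,300)),'a.png')
save(ps['top']['frame'],'top.png');save(ps['side']['frame'],'side.png');save(ps['wrist']['frame'],'wrist.png')
for n in ('side','top'):
  for l in ('spindle_grip','spindle','reel_top_bore','bake_tin','dry_pot','pot_seat','multimeter','flux_jar','loupe'):
    print(n,l,[(np.round(d['centre']*PX,1),round(d['conf'],2)) for d in arm.place_of(l,ps[n])[:4]])
E
```

```text
pics
{'clock': 0.0, 'joints': array([-1.4356,  0.4352,  0.025 ,  1.5741, -0.0116,  1.134 , -0.0751]), 'dq': array([-0.    ,  0.0004,  0.0014,  0.0009,  0.0016,  0.0016,  0.    ]), 'joint_efforts': array([ -0.0001, -66.7858,   0.9848, -31.445 ,  -0.0607,   0.0431,
         0.0002]), 'position': array([0.1471, 0.6069, 0.2259]), 'ee_rot': array([-0.3728, -3.1193,  0.0025]), 'force': array([0.3887, 0.5876, 0.0414]), 'ft_torque': array([ 0.0834, -0.0304,  0.0276]), 'gripper_force': 0.0, 'width': 0.9977149880539962}
side spindle_grip [(array([247.9, 218.3]), 0.61)]
side spindle [(array([251.9, 258.3]), 0.8)]
side reel_top_bore [(array([199.5, 181.7]), 0.97), (array([206.4, 208.1]), 0.71), (array([270.5, 219. ]), 0.16)]
side bake_tin [(array([250.5, 252.8]), 0.64), (array([206.3, 206.5]), 0.57)]
side dry_pot [(array([262.4, 345.5]), 0.85), (array([348.4, 243.8]), 0.69)]
side pot_seat [(array([346.3, 231.2]), 0.97), (array([262.2, 330.1]), 0.85)]
side multimeter [(array([270.1, 220.1]), 0.9), (array([257.3, 332.8]), 0.34)]
side flux_jar []
side loupe [(array([198.7, 236.1]), 0.61)]
top spindle_grip [(array([267.5, 237.3]), 0.52)]
top spindle [(array([268.2, 239.5]), 0.43)]
top reel_top_bore [(array([168.6, 251.9]), 0.6)]
top bake_tin [(array([172.6, 258.9]), 0.85)]
top dry_pot [(array([367.6, 266.3]), 0.98), (array([277.1, 166.7]), 0.73)]
top pot_seat [(array([367.7, 264.5]), 0.85), (array([277.4, 162. ]), 0.8), (array([169.8, 253.6]), 0.44)]
top multimeter [(array([227.7, 207.3]), 0.67), (array([169. , 256.4]), 0.62)]
top flux_jar [(array([291.9, 209.1]), 0.48)]
top loupe [(array([366., 263.]), 0.65), (array([223.3, 274.2]), 0.42)]
```

View pics/top.png

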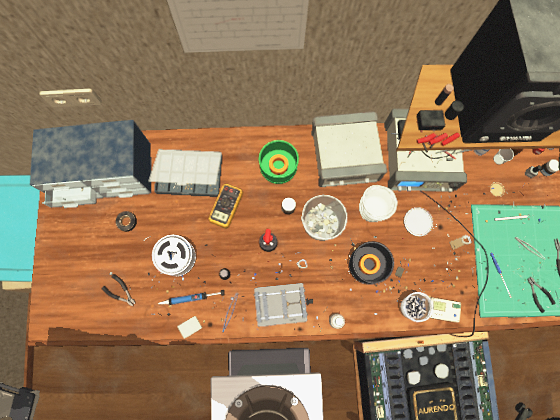

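View pics/side.png

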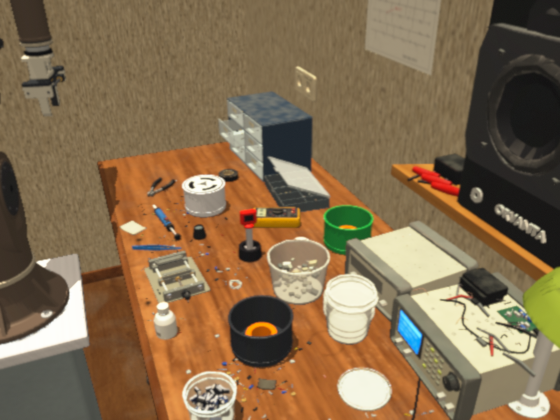

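Top view: spindle (268,240), tin with white reel (174,255), black pot (371,263); the green pot (278,162) is a look-alike. Side view: spindle paddle (248,218), black pot (262,330), tin (205,190).

Run:
```python
from h import *
np.set_printoptions(precision=4,suppress=True)
s=arm.get_image('side');t=arm.get_image('top')
for l,a,b in (('grip',(247.9,218.3),(267.5,237.3)),('seat',(262.2,330.1),(367.7,264.5)),('bore',(206.4,181.7),(172,252)),('meter',(270.1,220.1),(227.7,207.3)),('loupe',(198.7,236.1),(223.3,274.2))):
    print(l,*tri([ray(s,a),ray(t,b)]))
print('side bore',atz(s,(204.,182),.076),'top',atz(t,(174,253),.076))
print(atz(s,(347,231),.034))
print('jar',atz(t,(289,205),.05))
print(s['T'],t['T'])
c=t['frame'][190:300,130:420]; save(cv2.resize(c,None,fx=2.7,fy=2.7,interpolation=cv2.INTER_CUBIC),'b.png')
w=arm.get_image('wrist'); print(w['T'],w['mtx'])
```

```text
grip [ 0.5392 -0.0178  0.1036] [np.float64(1.5), np.float64(1.5)]
seat [ 0.462 -0.312  0.031] [np.float64(4.0), np.float64(4.0)]
bore [0.5101 0.2584 0.0794] [np.float64(2.2), np.float64(2.2)]
meter [0.647  0.1054 0.0099] [np.float64(5.4), np.float64(5.4)]
loupe [ 0.4481  0.1209 -0.0033] [np.float64(0.3), np.float64(0.3)]
side bore [0.5073 0.2662 0.076 ] top [0.5054 0.2537 0.076 ]
[ 0.7845 -0.0588  0.034 ]
jar [ 0.6432 -0.0842  0.05  ]
[[ 0.9268 -0.1929  0.3223  0.2209]
 [-0.3756 -0.4574  0.8061 -1.0334]
 [-0.0081 -0.8681 -0.4963  0.7198]
 [ 0.      0.      0.      1.    ]] [[-0.0341 -0.9709  0.2371  0.3286]
 [-0.9994  0.033  -0.0086 -0.0333]
 [ 0.0006 -0.2372 -0.9715  1.2971]
 [ 0.      0.      0.      1.    ]]
[[ 0.2352  0.9364  0.2604  0.0771]
 [ 0.9719 -0.2266 -0.0628  0.6238]
 [ 0.0002  0.2679 -0.9635  0.3853]
 [ 0.      0.      0.      1.    ]] [[303.3335   0.     279.1359]
 [  0.     303.3335 207.6236]
 [  0.       0.       1.    ]]
```

Request:
{"fn": "carry_out", "kwargs": {"claw": [9.0,9.0,9.0,9.0,9.0,9.0,9.0,9.0,9.0,9.0,9.0,9.0,9.0,9.0,9.0,9.0], "delta_pos": [[-3.1,-1.82,0.26],[-3.1,-1.82,0.26],[-3.1,-1.82,0.26],[-3.1,-1.82,0.26],[-3.1,-1.82,0.26],[-3.1,-1.82,0.26],[-3.1,-1.82,0.26],[-3.1,-1.82,0.26],[-3.1,-1.82,0.26],[-3.1,-1.82,0.26],[-3.1,-1.82,0.26],[-3.1,-1.82,0.26],[-3.1,-1.82,0.26],[-3.1,-1.82,0.26],[0,0,0],[0,0,0]], "angular": [[0,0,0],[0,0,0],[0,0,0],[0,0,0],[0,0,0],[0,0,0],[0,0,0],[0,0,0],[0,0,0],[0,0,0],[0,0,0],[0,0,0],[0,0,0],[0,0,0],[0,0,0],[0,0,0]]}}

```text
clock: 2.8
position: [0.5093, 0.2569, 0.1902]
ee_rot: [-0.376, -3.119, 0.0]
force: [-0.5, 0.6, 0.3]
width: 0.979
gripper_force: 0.0
```

```bash
cat >> h.py <<'E'
def delta(tgt,yaw=None):
    "cm in tool axes to reach tgt; yaw: wanted world direction angle of tool y, mod pi"
    s=arm.observe(); r=R.from_rotvec(s['ee_rot']).as_matrix(); d=r.T@(np.array(tgt)-s['position'])*100
    o=[np.round(d,2)]
    if yaw is not None:
        a=np.arctan2(r[1,1],r[0,1]); e=(yaw-a+np.pi/2)%np.pi-np.pi/2; o+=['rz',round(-e,3)]
    return o,'pos',np.round(s['position'],4),'yaw_y',round(float(np.arctan2(r[1,1],r[0,1])),4),'tilt',np.round(r[:,2],4),'q7',round(float(s['joints'][6]),3),'F',np.round(s['force'],2),'M',np.round(s['ft_torque'],3),'w',s['width'],'t',s['clock']
E
python3 - <<'E'
from h import *
print(*delta([.539,-.018,.2]))
w=arm.get_image('wrist'); save(w['frame'],'w1.png')
np.save('w1.npy',w,allow_pickle=True)
for l in ('reel_top_bore','reel_top','bake_tin'):
    print(l,[(np.round(d['centre']*PX,1),round(d['conf'],2),atz(w,d['centre']*PX,.076)) for d in arm.place_of(l,w)[:4]])
E
```

```text
[array([ -9.41, -26.  ,  -0.98])] pos [0.5093 0.2569 0.1902] yaw_y 1.3309 tilt [-2.e-04 -1.e-04 -1.e+00] q7 0.846 F [-0.54  0.63  0.27] M [-0.003  0.051  0.033] w 0.9787763715876738 t 2.8
reel_top_bore [(array([281. , 199.1]), 0.82, array([0.50537743, 0.25910119, 0.076     ]))]
reel_top [(array([280.3, 195.8]), 0.63, array([0.50219028, 0.25918222, 0.076     ]))]
bake_tin [(array([277.4, 181.5]), 0.78, array([0.48854692, 0.25982016, 0.076     ]))]
```

View pics/w1.png

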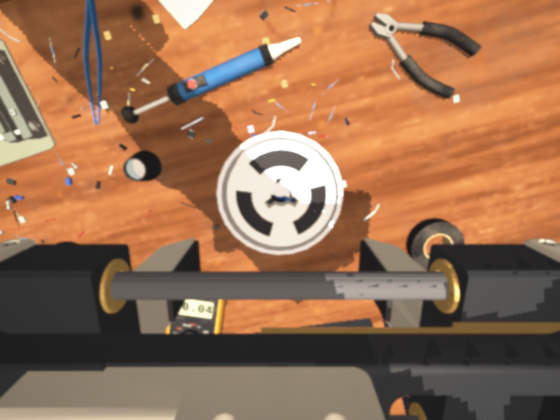

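Wrist view: white reel centred near (281,195) in the tin, its bore at (281,198); the loupe is at (143,167). Zoom on the bore.

Run:
```python
from h import *
w=np.load('w1.npy',allow_pickle=True).item()
c=w['frame'][125:260,210:350]; save(cv2.resize(c,None,fx=4.4,fy=4.4,interpolation=cv2.INTER_CUBIC),'w1b.png')
```

```text
(no output)
```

View pics/w1b.png

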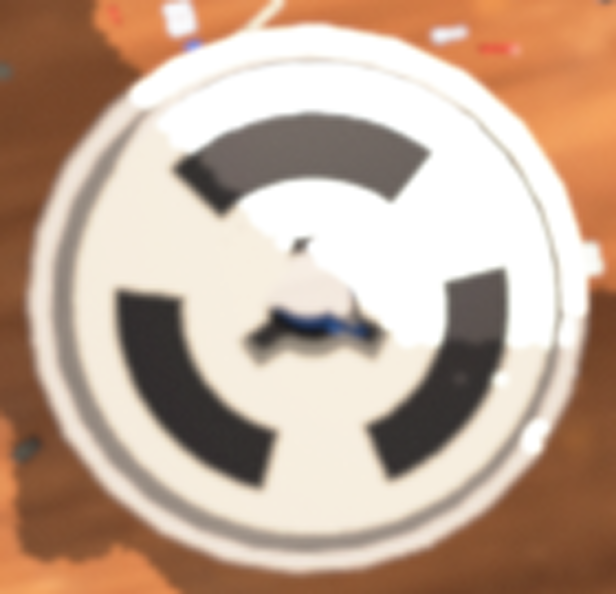

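Request:
{"fn": "carry_out", "kwargs": {"claw": [9.0,9.0,9.0,9.0,9.0], "delta_pos": [[-2.2,0,2.0],[-2.2,0,2.0],[-2.2,0,2.0],[0,0,0],[0,0,0]], "angular": [[0,0,0],[0,0,0],[0,0,0],[0,0,0],[0,0,0]]}}

```text
clock: 3.5
position: [0.5724, 0.2426, 0.1299]
ee_rot: [-0.372, -3.118, 0.001]
force: [-0.7, -0.7, -0.3]
width: 0.979
gripper_force: 0.0
```

Run:
```python
from h import *
w=arm.get_image('wrist'); np.save('w2.npy',w,allow_pickle=True)
w1=np.load('w1.npy',allow_pickle=True).item()
d=arm.place_of('reel_top_bore',w)[0]; print(d['centre']*PX,d['conf'],atz(w,d['centre']*PX,.076))
print('tri',tri([ray(w,d['centre']*PX),ray(w1,(281,199.1))]))
# rectified top-down patch at z=.076, 0.2 mm/px, 120 mm, world x up, y left
c=np.array([.507,.258]); n=600; s=.0002
jj,ii=np.meshgrid(np.arange(n),np.arange(n)); X=np.stack([c[0]-(ii-n/2)*s,c[1]-(jj-n/2)*s,np.full_like(ii,.076,float)],-1)
m=proj(w,X.reshape(-1,3)).reshape(n,n,2).astype(np.float32)
im=cv2.remap(w['frame'],m[...,0],m[...,1],cv2.INTER_CUBIC); save(im,'rect.png')
```

```text
[279.608 125.706] 0.84 [0.5037888  0.25894812 0.076     ]
tri (array([0.5038007 , 0.25918713, 0.08236057]), [np.float64(0.2), np.float64(0.2)])
```

View pics/rect.png

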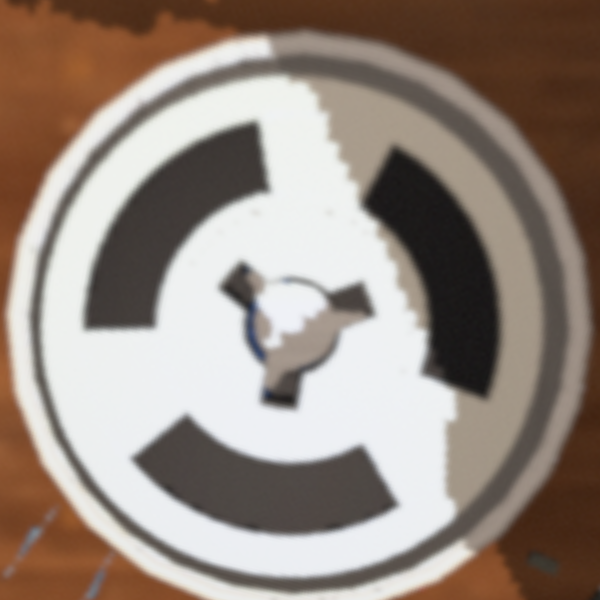

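Rectified patch: bore centre at (292,326), notch tips at (368,298), (231,277), (281,406), so notches at −68.9° mod 120° in world, bore at about (0.5017, 0.2595).

Request:
{"fn": "carry_out", "kwargs": {"claw": [9.0,9.0,9.0,9.0,9.0,9.0,9.0,9.0,9.0], "delta_pos": [[-1.4,-3.7,-0.6],[-1.4,-3.7,-0.6],[-1.4,-3.7,-0.6],[-1.4,-3.7,-0.6],[-1.4,-3.7,-0.6],[-1.4,-3.7,-0.6],[-1.4,-3.7,-0.6],[0,0,0],[0,0,0]], "angular": [[0,0,0],[0,0,0],[0,0,0],[0,0,0],[0,0,0],[0,0,0],[0,0,0],[0,0,0],[0,0,0]]}}

```text
clock: 4.5
position: [0.6074, -0.033, 0.1735]
ee_rot: [0.375, 3.117, 0.001]
force: [-0.2, 1.3, -0.3]
width: 0.98
gripper_force: 0.0
```

Run:
```python
from h import *
w=arm.get_image('wrist'); np.save('w3.npy',w,allow_pickle=True)
print(*delta([.539,-.018,.2]))
for l in ('spindle_grip','spindle'):
  for d in arm.place_of(l,w)[:2]: print(l,d['centre']*PX,d['conf'],atz(w,d['centre']*PX,.109))
c=np.array([.539,-.018]); n=500; s=.0002
jj,ii=np.meshgrid(np.arange(n),np.arange(n)); X=np.stack([c[0]-(ii-n/2)*s,c[1]-(jj-n/2)*s,np.full_like(ii,.127,float)],-1)
m=proj(w,X.reshape(-1,3)).reshape(n,n,2).astype(np.float32)
im=cv2.remap(w['frame'],m[...,0],m[...,1],cv2.INTER_CUBIC); save(im,'rect2.png')
```

```text
[array([ 6.95, -0.29, -2.7 ])] pos [ 0.6072 -0.0314  0.1731] yaw_y 1.3339 tilt [ 0.001   0.0012 -1.    ] q7 1.406 F [-0.8   0.21  0.64] M [0.026 0.005 0.015] w 0.9824564528981967 t 4.55
spindle_grip [275.52  129.612] 0.69 [ 0.54101171 -0.01992611  0.109     ]
spindle [277.2   130.998] 0.92 [ 0.54222383 -0.01899181  0.109     ]
```

View pics/rect2.png

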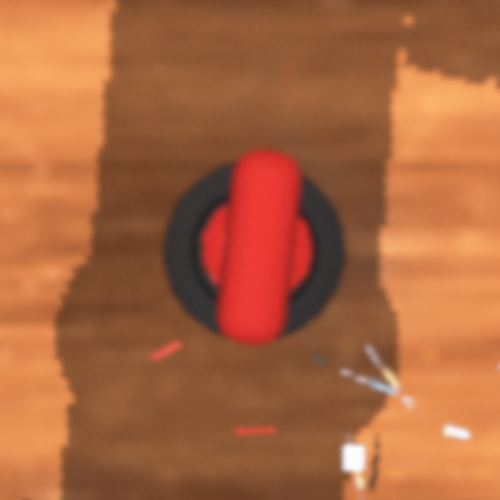

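Rectified patch: paddle runs from (252,320) to (266,172), centre (259,247), so its long axis lies along world −5.4°, centre about (0.5396, −0.0198).

Request:
{"fn": "carry_out", "kwargs": {"claw": [9.0,9.0,9.0,9.0,9.0,9.0], "delta_pos": [[0,0,0],[2.3,0.2,0.6],[2.3,0.2,0.6],[2.25,0.18,0.6],[0,0,0],[0,0,0]], "angular": [[0,0,-0.143],[0,0,0],[0,0,0],[0,0,0],[0,0,0],[0,0,0]]}}

```text
clock: 5.25
position: [0.5398, -0.0191, 0.1546]
ee_rot: [0.145, 3.138, 0.001]
force: [-0.0, 0.4, 0.5]
width: 0.981
gripper_force: 0.0
```

Run:
```python
from h import *
print(*delta([.5395,-.0192,.098],1.477))
w=arm.get_image('wrist')
for l in ('spindle_grip',):
  for d in arm.place_of(l,w)[:2]: print(l,d['centre']*PX,d['conf'],atz(w,d['centre']*PX,.109))
f=w['frame'].astype(int); m=((f[...,0]>150)&(f[...,1]<90)&(f[...,2]<90)).astype(np.uint8)
n,lab,st,ce=cv2.connectedComponentsWithStats(m); k=1+np.argmax(st[1:,4]); print(st[k],ce[k],atz(w,ce[k],.127),atz(w,ce[k],.115))
save(w['frame'],'w4.png')
```

```text
[array([ 0.03, -0.01,  5.66]), 'rz', np.float64(0.001)] pos [ 0.5398 -0.0191  0.1546] yaw_y 1.4783 tilt [ 5.e-04  5.e-04 -1.e+00] q7 1.498 F [-0.02  0.43  0.55] M [ 0.078 -0.018  0.008] w 0.981265529787698 t 5.25
spindle_grip [280.784 227.514] 0.84 [ 0.53920552 -0.01835761  0.109     ]
[ 262  199   34   65 1536] [278.74544271 230.72330729] [ 0.53499065 -0.01941383  0.127     ] [ 0.53931922 -0.01982158  0.115     ]
```

Request:
{"fn": "carry_out", "kwargs": {"claw": [9,9,9,0.5,0.5,0.5,0.5,0.5,0.5,0.5,0.5,0.5], "delta_pos": [[0,0,1.9],[0,0,1.9],[0,0,1.85],[0,0,0],[0,0,0],[0,0,0],[0,0,0],[0,0,0],[0,0,0],[0,0,0],[0,0,0],[0,0,0]], "angular": [[0,0,0],[0,0,0],[0,0,0],[0,0,0],[0,0,0],[0,0,0],[0,0,0],[0,0,0],[0,0,0],[0,0,0],[0,0,0],[0,0,0]], "force": 6}}

```text
clock: 6.55
position: [0.5397, -0.0206, 0.0979]
ee_rot: [0.149, 3.138, 0.0]
force: [-0.0, 0.8, -0.6]
width: 0.246
gripper_force: 0.0
```

Run:
```python
from h import *
print(*delta([.5395,-.0192,.098],1.477)); s=arm.observe(); print(s['width']*92,s['gripper_force'])
```

```text
[array([ 0.03,  0.13, -0.01]), 'rz', np.float64(-0.001)] pos [ 0.5397 -0.0206  0.0979] yaw_y 1.4759 tilt [ 1.e-04  0.e+00 -1.e+00] q7 1.515 F [-0.01  0.83 -0.59] M [ 0.008 -0.053 -0.016] w 0.24588113959112204 t 6.55
22.621064842383227 0.0
```

Request:
{"fn": "carry_out", "kwargs": {"claw": [0.5,0.5,0.5,0.5,0.5], "delta_pos": [[0,0,0],[0,0,0],[0,0,0],[0,0,0],[0,0,0]], "angular": [[0,0,0],[0,0,0],[0,0,0],[0,0,0],[0,0,0]]}}

```text
clock: 7.05
position: [0.5397, -0.0206, 0.0978]
ee_rot: [-0.149, -3.138, -0.0]
force: [0.6, 0.8, -0.4]
width: 0.153
gripper_force: 6.0
```

Run:
```python
from h import *
print(*delta([.5395,-.0192,.098],1.477)); s=arm.observe(); print(s['width']*92,s['gripper_force'])
```

```text
[array([ 0.03,  0.13, -0.02]), 'rz', np.float64(-0.001)] pos [ 0.5397 -0.0206  0.0978] yaw_y 1.4759 tilt [-0.e+00  1.e-04 -1.e+00] q7 1.515 F [ 0.61  0.84 -0.37] M [ 0.008 -0.013  0.029] w 0.1531852517321011 t 7.05
14.0930431593533 5.999872237443924
```

Request:
{"fn": "carry_out", "kwargs": {"claw": [0.5,0.5,0.5,0.5,0.5,0.5,0.5,0.5,0.5,0.5], "delta_pos": [[0,0,0],[0,0,0],[0,0,-1],[0,0,-1.5],[0,0,-2],[0,0,-2.5],[0,0,-2.5],[0,0,-2.2],[0,0,0],[0,0,0]], "angular": [[0,0,0],[0,0,0],[0,0,0],[0,0,0],[0,0,0],[0,0,0],[0,0,0],[0,0,0],[0,0,0],[0,0,0]], "force": 45}}

```text
clock: 8.05
position: [0.5398, -0.0206, 0.2154]
ee_rot: [0.149, 3.137, 0.0]
force: [-0.5, 0.2, -1.6]
width: 0.148
gripper_force: 45.0
```

Run:
```python
from h import *
print(*delta([.5017,.2595,.214]))
w=arm.get_image('wrist'); np.save('w5.npy',w,allow_pickle=True)
s=arm.observe(); r=R.from_rotvec(s['ee_rot']).as_matrix()
tip=s['position']+r@[0,0,.0938]
P=proj(w,[tip,tip+[0,0,.018],tip+[0,0,.105]]); print(P)
x,y=P[1].astype(int); x0=max(x-70,0); y0=max(y-60,0); print(x0,y0)
save(cv2.resize(w['frame'][y0:y0+120,x0:x0+140],None,fx=5,fy=5,interpolation=cv2.INTER_CUBIC),'w5.png')
```

```text
[array([ 6.45, 27.52,  0.14])] pos [ 0.5398 -0.0206  0.2154] yaw_y 1.4758 tilt [ 1.1e-03  2.0e-04 -1.0e+00] q7 1.484 F [-0.51  0.17 -1.59] M [-0.002  0.04  -0.052] w 0.14770757615367444 t 8.05
[[279.66729997 208.79974475]
 [279.71424815 214.85832257]
 [280.08292204 262.43188725]]
209 154
```

View pics/w5.png

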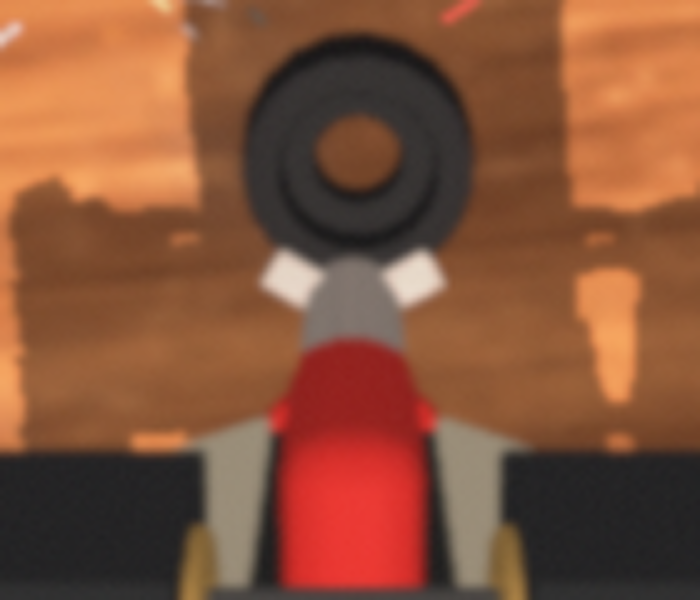

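Wrist crop: two lugs at (275,270) and (435,270), 60° either side of tool +x, the third hidden behind, so the lugs stand at −5.4° mod 120°; the shaft is centred at column 352. I turn by −63.5° (world) to match the notches.

Request:
{"fn": "carry_out", "kwargs": {"claw": [0.5,0.5,0.5,0.5,0.5,0.5,0.5,0.5,0.5,0.5], "delta_pos": [[0,0,0],[0,0,0],[0,0,0],[0,0,0],[0,0,0],[0,0,0],[0,0,0],[0,0,0],[0,0,0],[0,0,0]], "angular": [[0,0,0.123],[0,0,0.123],[0,0,0.123],[0,0,0.123],[0,0,0.123],[0,0,0.123],[0,0,0.123],[0,0,0.123],[0,0,0.124],[0,0,0]]}}

```text
clock: 9.1
position: [0.5389, -0.0204, 0.2137]
ee_rot: [-1.779, -2.587, 0.003]
force: [-0.2, 0.3, -1.7]
width: 0.155
gripper_force: 45.0
```

Run:
```python
from h import *
w=np.load('w5.npy',allow_pickle=True).item()
z=.2154-.0938+.018
a=[atz(w,(209+u/5,154+v/5),z) for u,v in((268,267),(440,267))]
r=R.from_rotvec([.149,3.137,0]).as_matrix()
for q in a: print(1e3*(r.T@(q-[.5398,-.0206,.2154])))
print(*delta([.5017,.2595,.2],.368))
```

```text
[  7.16922687 -13.69909771  75.79179316]
[ 7.17984488 13.87736082 75.79316367]
[array([27.47,  6.55,  1.37]), 'rz', np.float64(-0.002)] pos [ 0.5389 -0.0204  0.2137] yaw_y 0.366 tilt [-2.2e-03 -5.0e-04 -1.0e+00] q7 0.459 F [-0.21  0.28 -1.7 ] M [-0.111 -0.047  0.033] w 0.15452650192630674 t 9.1
```

Request:
{"fn": "carry_out", "kwargs": {"claw": [0.5,0.5,0.5,0.5,0.5,0.5,0.5,0.5,0.5,0.5,0.5], "delta_pos": [[2.0,0.5,0],[3.4,0.8,0],[3.7,0.88,0],[3.7,0.88,0],[3.7,0.88,0],[3.7,0.88,0],[3.5,0.83,0],[2.5,0.6,0],[1.27,0.3,0],[0,0,0],[0,0,0]], "angular": [[0,0,0],[0,0,0],[0,0,0],[0,0,0],[0,0,0],[0,0,0],[0,0,0],[0,0,0],[0,0,0],[0,0,0],[0,0,0]]}}

```text
clock: 10.2
position: [0.5023, 0.2576, 0.2145]
ee_rot: [1.777, 2.59, -0.002]
force: [-0.4, -1.1, -0.6]
width: 0.148
gripper_force: 45.0
```

Run:
```python
from h import *
print(*delta([.5017,.2595,.2],.368))
w=arm.get_image('wrist'); np.save('w6.npy',w,allow_pickle=True)
# predicted notch/bore geometry drawn over crop
C=np.array([.5017,.2595,.076]); f=cv2.resize(w['frame'],None,fx=4,fy=4,interpolation=cv2.INTER_CUBIC)
t=np.linspace(0,2*np.pi,60)
for rr in(.010,.050):
    for q in proj(w,C+np.c_[rr*np.cos(t),rr*np.sin(t),0*t])*4: cv2.circle(f,(int(q[0]),int(q[1])),1,(255,0,0),-1)
for k in(51.1,171.1,291.1):
    a=np.radians(k); u=np.array([np.cos(a),np.sin(a),0]); v=np.array([-u[1],u[0],0])
    pts=proj(w,[C+.01*u-.004*v,C+.017*u-.004*v,C+.017*u+.004*v,C+.01*u+.004*v])*4
    cv2.polylines(f,[pts.astype(int)],False,(255,0,0),1)
x,y=(proj(w,[C])[0]*4).astype(int); print(x,y)
save(f[max(0,y-260):y+300,max(0,x-300):x+300],'w6.png')
```

```text
[array([0.2 , 0.01, 1.45]), 'rz', np.float64(-0.0)] pos [0.5023 0.2576 0.2145] yaw_y 0.3678 tilt [-3.0e-04 -1.3e-03 -1.0e+00] q7 -0.078 F [-0.35 -1.08 -0.56] M [-0.15   0.034 -0.037] w 0.1481150093550882 t 10.2
1118 780
```

View pics/w6.png

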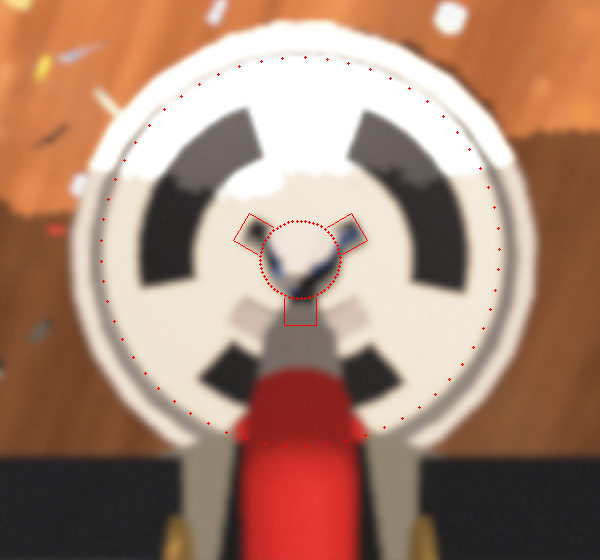

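Overlay: predicted bore and notches fall on the real ones within about 1 mm. Going down.

Request:
{"fn": "carry_out", "kwargs": {"claw": [0.5,0.5,0.5,0.5,0.5,0.5], "delta_pos": [[0.2,0,1.0],[0,0,1.5],[0,0,1.5],[0,0,0.9],[0,0,0],[0,0,0]], "angular": [[0,0,0],[0,0,0],[0,0,0],[0,0,0],[0,0,0],[0,0,0]]}}

```text
clock: 10.85
position: [0.5015, 0.2608, 0.1659]
ee_rot: [1.778, 2.59, -0.0]
force: [-0.7, -0.6, -1.0]
width: 0.15
gripper_force: 45.0
```

Run:
```python
from h import *
print(*delta([.5017,.2595,.16],.368))
```

```text
[array([-0.12, -0.03,  0.59]), 'rz', np.float64(-0.001)] pos [0.5015 0.2608 0.1659] yaw_y 0.3673 tilt [ 0.e+00 -1.e-04 -1.e+00] q7 -0.065 F [-0.65 -0.6  -0.97] M [-0.141  0.013 -0.02 ] w 0.1499786820362815 t 10.85
```

Request:
{"fn": "carry_out", "kwargs": {"claw": [0.5,0.5,0.5,0.5,0.5,0.5,0.5], "delta_pos": [[-0.1,0,0.3],[0,0,0.2],[0,0,0.2],[0,0,0.15],[0,0,0.15],[0,0,0],[0,0,0]], "angular": [[0,0,0],[0,0,0],[0,0,0],[0,0,0],[0,0,0],[0,0,0],[0,0,0]]}}

```text
clock: 11.55
position: [0.5016, 0.2603, 0.1558]
ee_rot: [-1.778, -2.59, 0.0]
force: [-0.6, -0.8, -0.9]
width: 0.149
gripper_force: 45.0
```

Run:
```python
from h import *
print(*delta([.5017,.2595,.16],.368))
```

```text
[array([-0.07, -0.02, -0.42]), 'rz', np.float64(-0.0)] pos [0.5016 0.2603 0.1558] yaw_y 0.3679 tilt [-1.e-04 -0.e+00 -1.e+00] q7 -0.059 F [-0.63 -0.79 -0.93] M [-0.083  0.06   0.002] w 0.14915581745362014 t 11.55
```

Request:
{"fn": "carry_out", "kwargs": {"claw": [0.5,0.5,0.5,0.5,0.5,0.5,0.5,0.5], "delta_pos": [[0,0,0.3],[0,0,0.3],[0,0,0.25],[0,0,0.15],[0,0,0.15],[0,0,0.1],[0,0,0.1],[0,0,0]], "angular": [[0,0,0],[0,0,0],[0,0,0],[0,0,0],[0,0,0],[0,0,0],[0,0,0],[0,0,0]]}}

```text
clock: 12.35
position: [0.5019, 0.2603, 0.1435]
ee_rot: [1.778, 2.59, 0.002]
force: [-3.2, -0.8, 11.8]
width: 0.152
gripper_force: 45.0
```

Run:
```python
from h import *
print(*delta([.5017,.2595,.142],.368))
```

```text
[array([-0.07, -0.05,  0.15]), 'rz', np.float64(-0.0)] pos [0.5019 0.2603 0.1435] yaw_y 0.3678 tilt [ 6.e-04  8.e-04 -1.e+00] q7 -0.053 F [-3.23 -0.8  11.79] M [-0.582  1.058  0.058] w 0.15206733247629586 t 12.35
```

Request:
{"fn": "carry_out", "kwargs": {"claw": [0.5,0.5,0.5,0.5,0.5,0.5,0.5], "delta_pos": [[-0.05,0,-0.05],[0,0,0],[0,0,0],[0,0,0],[0,0,0],[0,0,0],[0,0,0]], "angular": [[0,0,0],[0,0,0.04],[0,0,0.04],[0,0,0.04],[0,0,0.04],[0,0,0.04],[0,0,0]]}}

```text
clock: 13.05
position: [0.5025, 0.2601, 0.1435]
ee_rot: [2.028, 2.399, 0.003]
force: [0.3, 0.5, 3.7]
width: 0.153
gripper_force: 45.0
```

Run:
```python
from h import *
print(*delta([.5017,.2595,.142],.368))
```

```text
[array([-0.05, -0.09,  0.15]), 'rz', np.float64(-0.201)] pos [0.5025 0.2601 0.1435] yaw_y 0.1673 tilt [ 1.5e-03  9.0e-04 -1.0e+00] q7 -0.226 F [0.28 0.51 3.72] M [-0.057 -0.133  0.014] w 0.15294234243679405 t 13.05
```

Request:
{"fn": "carry_out", "kwargs": {"claw": [0.5,0.5,0.5,0.5,0.5,0.5,0.5], "delta_pos": [[0,0,0.03],[0,0,0],[0,0,0],[0,0,0],[0,0,0],[0,0,0],[0,0,0]], "angular": [[0,0,0],[0,0,0.03],[0,0,0.03],[0,0,0.03],[0,0,0.03],[0,0,0.03],[0,0,0]]}}

```text
clock: 13.75
position: [0.5017, 0.2597, 0.1423]
ee_rot: [-2.202, -2.24, 0.001]
force: [1.0, 0.7, 0.0]
width: 0.15
gripper_force: 45.0
```

Run:
```python
from h import *
print(*delta([.5017,.2595,.142],.368))
```

```text
[array([-0.02,  0.  ,  0.03]), 'rz', np.float64(-0.351)] pos [0.5017 0.2597 0.1423] yaw_y 0.017 tilt [-3.e-04 -3.e-04 -1.e+00] q7 -0.355 F [0.97 0.74 0.02] M [ 0.079 -0.399  0.002] w 0.14998832127868517 t 13.75
```

Request:
{"fn": "carry_out", "kwargs": {"claw": [0.5,0.5,0.5,0.5,0.5], "delta_pos": [[0,0,0.1],[0,0,0.1],[0,0,0],[0,0,0],[0,0,0]], "angular": [[0,0,0],[0,0,0],[0,0,0],[0,0,0],[0,0,0]]}}

```text
clock: 14.25
position: [0.5014, 0.2595, 0.1402]
ee_rot: [-2.201, -2.241, 0.002]
force: [0.1, -0.3, -0.5]
width: 0.149
gripper_force: 45.0
```

Run:
```python
from h import *
print(*delta([.5017,.2595,.142],.368))
```

```text
[array([-0.01,  0.03, -0.18]), 'rz', np.float64(-0.35)] pos [0.5014 0.2595 0.1402] yaw_y 0.0181 tilt [-1.e-03 -5.e-04 -1.e+00] q7 -0.353 F [ 0.11 -0.25 -0.47] M [ 0.04  -0.013 -0.039] w 0.14859592488884985 t 14.25
```

Request:
{"fn": "carry_out", "kwargs": {"claw": [0.5,0.5,0.5,0.5,0.5,0.5,0.5,0.5], "delta_pos": [[0,0,0.2],[0,0,0.2],[0,0,0.2],[0,0,0.2],[0,0,0.1],[0,0,0.1],[0,0,0.1],[0,0,0]], "angular": [[0,0,0],[0,0,0],[0,0,0],[0,0,0],[0,0,0],[0,0,0],[0,0,0],[0,0,0]]}}

```text
clock: 15.05
position: [0.5017, 0.2597, 0.1294]
ee_rot: [-2.201, -2.241, 0.0]
force: [-1.4, 0.1, -0.4]
width: 0.15
gripper_force: 45.0
```

Run:
```python
from h import *
print(*delta([.5017,.2595,.129],.368))
```

```text
[array([-0.02, -0.01,  0.04]), 'rz', np.float64(-0.35)] pos [0.5017 0.2597 0.1294] yaw_y 0.0179 tilt [-2.e-04 -1.e-04 -1.e+00] q7 -0.347 F [-1.37  0.09 -0.41] M [-0.096  0.304 -0.011] w 0.15017258554730972 t 15.05
```

Request:
{"fn": "carry_out", "kwargs": {"claw": [0.5,0.5,0.5], "delta_pos": [[0,0,0.06],[0,0,0.05],[0,0,0]], "angular": [[0,0,0],[0,0,0],[0,0,0]]}}

```text
clock: 15.35
position: [0.5021, 0.2598, 0.1286]
ee_rot: [2.201, 2.241, 0.001]
force: [-0.4, -0.6, 0.6]
width: 0.146
gripper_force: 45.0
```

Run:
```python
from h import *
print(*delta([.5017,.2595,.129],.368))
```

```text
[array([-0.03, -0.04, -0.04]), 'rz', np.float64(-0.35)] pos [0.5021 0.2598 0.1286] yaw_y 0.0178 tilt [ 6.e-04  2.e-04 -1.e+00] q7 -0.346 F [-0.35 -0.59  0.63] M [-0.145  0.224  0.02 ] w 0.14644852666150887 t 15.35
```

Request:
{"fn": "carry_out", "kwargs": {"claw": [0.5,0.5,0.5], "delta_pos": [[0,0,0.05],[0,0,0.05],[0,0,0]], "angular": [[0,0,0],[0,0,0],[0,0,0]]}}

```text
clock: 15.65
position: [0.5023, 0.2599, 0.128]
ee_rot: [2.201, 2.241, 0.002]
force: [-1.8, -0.3, 6.2]
width: 0.151
gripper_force: 45.0
```

Run:
```python
from h import *
print(*delta([.5017,.2595,.129],.368))
```

```text
[array([-0.04, -0.06, -0.1 ]), 'rz', np.float64(-0.35)] pos [0.5023 0.2599 0.128 ] yaw_y 0.0178 tilt [ 1.e-03  6.e-04 -1.e+00] q7 -0.345 F [-1.8  -0.28  6.17] M [-0.341  0.482  0.111] w 0.1509372318433307 t 15.65
```

Request:
{"fn": "carry_out", "kwargs": {"claw": [0.5,0.5,0.5,0.5,0.5,0.5,0.5], "delta_pos": [[-0.03,-0.03,0],[0,0,0],[0,0,0],[0,0,0],[0,0,0],[0,0,0],[0,0,0]], "angular": [[0,0,0.035],[0,0,0.035],[0,0,0.035],[0,0,0.035],[0,0,0.035],[0,0,0.035],[0,0,0]]}}

```text
clock: 16.35
position: [0.5024, 0.2598, 0.1281]
ee_rot: [2.425, 1.996, 0.003]
force: [0.7, -0.1, 5.2]
width: 0.149
gripper_force: 45.0
```

Run:
```python
from h import *
print(*delta([.5017,.2595,.128],.018))
```

```text
[array([-0.04, -0.06,  0.01]), 'rz', np.float64(-0.211)] pos [0.5024 0.2598 0.1281] yaw_y -0.1933 tilt [ 1.8e-03  8.0e-04 -1.0e+00] q7 -0.523 F [ 0.69 -0.06  5.24] M [-0.107  0.129  0.127] w 0.14897473705963238 t 16.35
```

Request:
{"fn": "carry_out", "kwargs": {"claw": [0.5,0.5,0.5,0.5,0.5,0.5,0.5], "delta_pos": [[0,0,0],[0,0,0],[0,0,0],[0,0,0],[0,0,0],[0,0,0],[0,0,0]], "angular": [[0,0,0.035],[0,0,0.035],[0,0,0.035],[0,0,0.035],[0,0,0.035],[0,0,0.035],[0,0,0]]}}

```text
clock: 17.05
position: [0.5024, 0.2598, 0.128]
ee_rot: [2.621, 1.731, 0.003]
force: [0.5, 0.3, 5.0]
width: 0.151
gripper_force: 45.0
```

Run:
```python
from h import *
print(*delta([.5017,.2595,.128],.018))
```

```text
[array([-0.06, -0.05,  0.  ]), 'rz', np.float64(-0.421)] pos [0.5024 0.2598 0.128 ] yaw_y -0.4033 tilt [ 1.7e-03  8.0e-04 -1.0e+00] q7 -0.699 F [0.48 0.3  4.97] M [-0.081  0.093  0.113] w 0.1513231631090232 t 17.05
```

Request:
{"fn": "carry_out", "kwargs": {"claw": [0.5,0.5,0.5,0.5,0.5,0.5,0.5,0.5], "delta_pos": [[0,0,0],[0,0,0],[0,0,0],[0,0,0],[0,0,0],[0,0,0],[0,0,0],[0,0,0]], "angular": [[0,0,0.035],[0,0,0.035],[0,0,0.035],[0,0,0.035],[0,0,0.035],[0,0,0.035],[0,0,0.035],[0,0,0]]}}

```text
clock: 17.85
position: [0.5024, 0.2598, 0.128]
ee_rot: [2.813, 1.398, 0.003]
force: [0.2, 0.2, 4.8]
width: 0.151
gripper_force: 45.0
```

Run:
```python
from h import *
print(*delta([.5017,.2595,.128],.018))
```

```text
[array([-0.07, -0.04,  0.  ]), 'rz', np.float64(-0.666)] pos [0.5024 0.2598 0.128 ] yaw_y -0.6482 tilt [ 1.8e-03  8.0e-04 -1.0e+00] q7 -0.903 F [0.16 0.18 4.78] M [-0.098  0.138  0.083] w 0.15118906675485305 t 17.85
```

Request:
{"fn": "carry_out", "kwargs": {"claw": [0.5,0.5,0.5,0.5,0.5,0.5,0.5,0.5,0.5,0.5,0.5,0.5,0.5,0.5], "delta_pos": [[-0.03,-0.03,-0.2],[0,0,0],[0,0,0],[0,0,0],[0,0,0],[0,0,0],[0,0,0.2],[0,0,0.02],[0,0,0],[0,0,0],[0,0,0],[0,0,0],[0,0,0],[0,0,0]], "angular": [[0,0,0],[0,0,-0.12],[0,0,-0.12],[0,0,-0.12],[0,0,-0.12],[0,0,-0.12],[0,0,0],[0,0,0],[0,0,-0.03],[0,0,-0.03],[0,0,-0.03],[0,0,-0.03],[0,0,-0.03],[0,0,0]]}}

```text
clock: 19.25
position: [0.5013, 0.2595, 0.1274]
ee_rot: [2.103, 2.333, 0.001]
force: [0.4, -0.7, 4.3]
width: 0.151
gripper_force: 45.0
```

Run:
```python
from h import *
print(*delta([.5017,.2595,.128],.018))
```

```text
[array([-0.  ,  0.04, -0.06]), 'rz', np.float64(0.086)] pos [0.5013 0.2595 0.1274] yaw_y 0.1036 tilt [ 4.e-04  4.e-04 -1.e+00] q7 -0.273 F [ 0.44 -0.73  4.34] M [-0.137 -0.124 -0.102] w 0.15063616223421614 t 19.25
```

Request:
{"fn": "carry_out", "kwargs": {"claw": [0.5,0.5,0.5,0.5,0.5,0.5,0.5,0.5], "delta_pos": [[0,0,0.02],[0,0,0],[0,0,0],[0,0,0],[0,0,0],[0,0,0],[0,0,0],[0,0,0]], "angular": [[0,0,-0.03],[0,0,-0.03],[0,0,-0.03],[0,0,-0.03],[0,0,-0.03],[0,0,-0.03],[0,0,-0.03],[0,0,0]]}}

```text
clock: 20.05
position: [0.5013, 0.2595, 0.1273]
ee_rot: [1.847, 2.541, 0.001]
force: [0.7, 0.4, 6.3]
width: 0.149
gripper_force: 45.0
```

Run:
```python
from h import *
print(*delta([.5017,.2595,.128],.018))
```

```text
[array([-0.01,  0.03, -0.07]), 'rz', np.float64(0.296)] pos [0.5013 0.2595 0.1273] yaw_y 0.3137 tilt [ 4.e-04  5.e-04 -1.e+00] q7 -0.094 F [0.65 0.41 6.28] M [-0.111 -0.052 -0.059] w 0.1494145451078044 t 20.05
```

Request:
{"fn": "carry_out", "kwargs": {"claw": [0.5,0.5,0.5,0.5,0.5,0.5,0.5,0.5], "delta_pos": [[0,0,0],[0,0,0],[0,0,0],[0,0,0],[0,0,0],[0,0,0],[0,0,0],[0,0,0]], "angular": [[0,0,-0.03],[0,0,-0.03],[0,0,-0.03],[0,0,-0.03],[0,0,-0.03],[0,0,-0.03],[0,0,-0.03],[0,0,0]]}}

```text
clock: 20.85
position: [0.5013, 0.2595, 0.1273]
ee_rot: [1.571, 2.721, 0.001]
force: [-1.0, 0.5, 6.1]
width: 0.151
gripper_force: 45.0
```

Run:
```python
from h import *
print(*delta([.5017,.2595,.128],.018))
```

```text
[array([-0.02,  0.03, -0.07]), 'rz', np.float64(0.506)] pos [0.5013 0.2595 0.1273] yaw_y 0.5237 tilt [ 4.e-04  4.e-04 -1.e+00] q7 0.085 F [-0.99  0.49  6.07] M [-0.133 -0.05  -0.089] w 0.15128688806523857 t 20.85
```

Request:
{"fn": "carry_out", "kwargs": {"claw": [0.5,0.5,0.5,0.5,0.5,0.5,0.5,0.5], "delta_pos": [[0,0,0],[0,0,0],[0,0,0],[0,0,0],[0,0,0],[0,0,0],[0,0,0],[0,0,0]], "angular": [[0,0,-0.03],[0,0,-0.03],[0,0,-0.03],[0,0,-0.03],[0,0,-0.03],[0,0,-0.03],[0,0,-0.03],[0,0,0]]}}

```text
clock: 21.65
position: [0.5013, 0.2595, 0.1272]
ee_rot: [1.277, 2.87, 0.001]
force: [0.6, 0.2, 5.2]
width: 0.151
gripper_force: 45.0
```

Run:
```python
from h import *
print(*delta([.5017,.2595,.128],.018))
```

```text
[array([-0.03,  0.03, -0.08]), 'rz', np.float64(0.716)] pos [0.5013 0.2595 0.1272] yaw_y 0.7337 tilt [ 3.e-04  4.e-04 -1.e+00] q7 0.264 F [0.57 0.24 5.18] M [-0.114 -0.025 -0.114] w 0.15120027178858178 t 21.65
```

Request:
{"fn": "carry_out", "kwargs": {"claw": [0.5,0.5,0.5,0.5,0.5,0.5,0.5,0.5,0.5,0.5,0.5], "delta_pos": [[0.08,0,0.03],[-0.023,0.057,0],[-0.057,0.023,0],[-0.057,-0.023,0],[-0.023,-0.057,0],[0.023,-0.057,0],[0.057,-0.023,0],[0.057,0.023,0],[0.023,0.057,0],[-0.08,0,0],[0,0,0]], "angular": [[0,0,0],[0,0,0],[0,0,0],[0,0,0],[0,0,0],[0,0,0],[0,0,0],[0,0,0],[0,0,0],[0,0,0],[0,0,0]]}}

```text
clock: 22.75
position: [0.5006, 0.2592, 0.1265]
ee_rot: [-1.278, -2.869, 0.001]
force: [-1.3, -1.1, 0.3]
width: 0.152
gripper_force: 45.0
```

Run:
```python
from h import *
print(*delta([.5017,.2595,.128],.018))
```

```text
[array([-0.05,  0.1 , -0.15]), 'rz', np.float64(0.715)] pos [0.5006 0.2592 0.1265] yaw_y 0.7329 tilt [-1.2e-03 -4.0e-04 -1.0e+00] q7 0.264 F [-1.31 -1.09  0.28] M [-0.334  0.361  0.027] w 0.15218368387238618 t 22.75
```

Request:
{"fn": "carry_out", "kwargs": {"claw": [0.5,0.5,0.5,0.5], "delta_pos": [[0,0,0.1],[0,0,0.1],[0,0,0],[0,0,0]], "angular": [[0,0,0],[0,0,0],[0,0,0],[0,0,0]]}}

```text
clock: 23.15
position: [0.5012, 0.2595, 0.1246]
ee_rot: [1.278, 2.87, 0.0]
force: [0.1, -1.1, -1.7]
width: 0.148
gripper_force: 45.0
```

Run:
```python
from h import *
print(*delta([.5017,.2595,.128],.018))
```

```text
[array([-0.03,  0.03, -0.34]), 'rz', np.float64(0.715)] pos [0.5012 0.2595 0.1246] yaw_y 0.7329 tilt [ 2.e-04  1.e-04 -1.e+00] q7 0.264 F [ 0.13 -1.05 -1.74] M [-0.145  0.105  0.007] w 0.14838344420304445 t 23.15
```

Request:
{"fn": "carry_out", "kwargs": {"claw": [0.5,0.5,0.5,0.5,0.5,0.5,0.5,0.5,0.5,0.5], "delta_pos": [[0,0,0.2],[0,0,0.25],[0,0,0.25],[0,0,0.25],[0,0,0.25],[0,0,0.25],[0,0,0.25],[0,0,0.2],[0,0,0.15],[0,0,0]], "angular": [[0,0,0],[0,0,0],[0,0,0],[0,0,0],[0,0,0],[0,0,0],[0,0,0],[0,0,0],[0,0,0],[0,0,0]]}}

```text
clock: 24.15
position: [0.501, 0.2594, 0.104]
ee_rot: [-1.278, -2.87, 0.0]
force: [-0.4, 0.0, -0.8]
width: 0.149
gripper_force: 45.0
```

Run:
```python
from h import *
print(*delta([.5017,.2595,.104],.018))
```

```text
[array([-0.04,  0.06,  0.  ]), 'rz', np.float64(0.715)] pos [0.501  0.2594 0.104 ] yaw_y 0.7329 tilt [-2.e-04 -1.e-04 -1.e+00] q7 0.27 F [-0.39  0.03 -0.84] M [-0.075 -0.011 -0.026] w 0.14906632006050982 t 24.15
```

Request:
{"fn": "carry_out", "kwargs": {"claw": [0.5,0.5,0.5,0.5,0.5,0.5,0.5,0.5,0.5,0.5,0.5,0.5], "delta_pos": [[0,0,0],[0,0,0],[0,0,0],[0,0,0],[0,0,0],[0,0,0],[0,0,0],[0,0,0],[0,0,0],[0,0,0],[0,0,0],[0,0,0]], "angular": [[0,0,0.1],[0,0,0.105],[0,0,0.105],[0,0,0.105],[0,0,0.105],[0,0,0.105],[0,0,0.105],[0,0,0.105],[0,0,0.105],[0,0,0.105],[0,0,0],[0,0,0]]}}

```text
clock: 25.35
position: [0.5011, 0.2595, 0.1043]
ee_rot: [2.536, 1.853, 0.0]
force: [0.3, -0.6, -1.1]
width: 0.149
gripper_force: 45.0
```

Run:
```python
from h import *
print(*delta([.5017,.2595,.104],.018))
```

```text
[array([0.01, 0.06, 0.03]), 'rz', np.float64(-0.327)] pos [0.5011 0.2595 0.1043] yaw_y -0.3087 tilt [ 2.e-04 -1.e-04 -1.e+00] q7 -0.593 F [ 0.29 -0.6  -1.13] M [-0.133  0.067  0.01 ] w 0.14876742825989758 t 25.35
```

Request:
{"fn": "carry_out", "kwargs": {"claw": [0.5,0.5,0.5,0.5,0.5,0.5,0.5,0.5,0.5], "delta_pos": [[0,0,-0.1],[0,0,-0.15],[0,0,-0.1],[0,0,-0.1],[0,0,-0.1],[0,0,-0.1],[0,0,-0.15],[0,0,-0.2],[0,0,0]], "angular": [[0,0,0],[0,0,0],[0,0,0],[0,0,0],[0,0,0],[0,0,0],[0,0,0],[0,0,0],[0,0,0]]}}

```text
clock: 26.25
position: [0.5012, 0.2595, 0.1145]
ee_rot: [2.54, 1.849, 0.0]
force: [-0.3, -0.5, -2.0]
width: 0.15
gripper_force: 45.0
```

Run:
```python
from h import *
print(*delta([.5017,.2595,.104],.018))
```

```text
[array([0.02, 0.04, 1.05]), 'rz', np.float64(-0.33)] pos [0.5012 0.2595 0.1145] yaw_y -0.312 tilt [ 2.e-04  1.e-04 -1.e+00] q7 -0.603 F [-0.26 -0.54 -2.02] M [-0.142  0.03   0.036] w 0.14966745148557714 t 26.25
```

Request:
{"fn": "carry_out", "kwargs": {"claw": [0.5,0.5,0.5,0.5,0.5,0.5,0.5,0.5,0.5,0.5,0.5], "delta_pos": [[0,0,-0.4],[0,0,-0.8],[0,0,-0.9],[0,0,-0.9],[0,0,-0.9],[0,0,-0.9],[0,0,-0.9],[0,0,-0.9],[0,0,-0.9],[0,0,-0.5],[0,0,0]], "angular": [[0,0,0],[0,0,0],[0,0,0],[0,0,0],[0,0,0],[0,0,0],[0,0,0],[0,0,0],[0,0,0],[0,0,0],[0,0,0]]}}

```text
clock: 27.35
position: [0.5015, 0.2596, 0.195]
ee_rot: [-2.54, -1.849, -0.002]
force: [0.2, 0.4, -2.5]
width: 0.153
gripper_force: 45.0
```

Run:
```python
from h import *
print(*delta([.462,-.312,.1945],-.31))
s=arm.get_image('side');a=s['frame'][120:260,130:300]
w=arm.get_image('wrist')['frame']
save(np.hstack([cv2.resize(a,(486,400),interpolation=cv2.INTER_CUBIC),cv2.resize(w[80:300,190:370],(310,400))]),'l.png')
```

```text
[array([-5.561e+01,  1.379e+01,  1.000e-02]), 'rz', np.float64(-0.002)] pos [0.5015 0.2596 0.195 ] yaw_y -0.312 tilt [ 1.e-03  8.e-04 -1.e+00] q7 -0.659 F [ 0.24  0.37 -2.47] M [-0.106  0.064 -0.003] w 0.152902877215687 t 27.35
```

View pics/l.png

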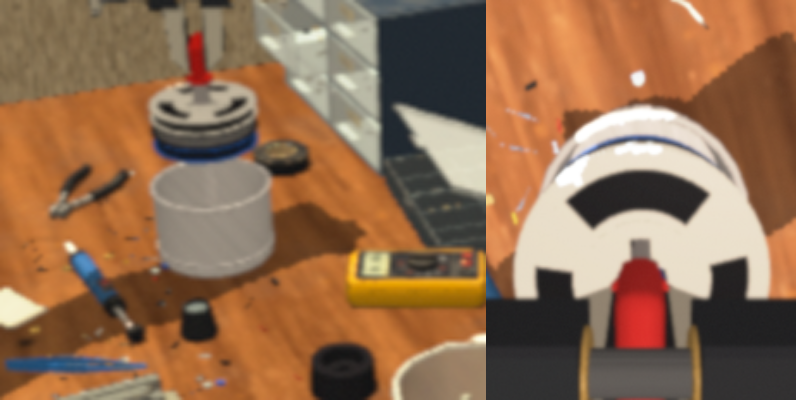

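The side crop shows white, black and blue reels together on the spindle, clear of the tin. Moving past the pot so the wrist camera can see it.

Request:
{"fn": "carry_out", "kwargs": {"claw": [0.5,0.5,0.5,0.5,0.5,0.5,0.5,0.5,0.5,0.5,0.5,0.5,0.5,0.5,0.5,0.5,0.5,0.5,0.5,0.5], "delta_pos": [[-1.5,0.31,0],[-2.5,0.51,0],[-3.75,0.76,0],[-3.75,0.76,0],[-3.75,0.76,0],[-3.75,0.76,0],[-3.75,0.76,0],[-3.75,0.76,0],[-3.75,0.76,0],[-3.75,0.76,0],[-3.75,0.76,0],[-3.75,0.76,0],[-3.75,0.76,0],[-3.75,0.76,0],[-3.75,0.76,0],[-3.75,0.76,0],[-3.75,0.76,0],[-3.75,0.76,0],[-2.4,0.5,0],[-1.3,0.3,0]], "angular": [[0,0,0],[0,0,0],[0,0,0],[0,0,0],[0,0,0],[0,0,0],[0,0,0],[0,0,0],[0,0,0],[0,0,0],[0,0,0],[0,0,0],[0,0,0],[0,0,0],[0,0,0],[0,0,0],[0,0,0],[0,0,0],[0,0,0],[0,0,0]]}}

```text
clock: 29.45
position: [0.4219, -0.43, 0.1939]
ee_rot: [-2.543, -1.844, 0.002]
force: [-0.0, 0.4, -1.8]
width: 0.15
gripper_force: 45.0
```

Request:
{"fn": "carry_out", "kwargs": {"claw": [0.5,0.5,0.5], "delta_pos": [[0,0,0],[0,0,0],[0,0,0]], "angular": [[0,0,0],[0,0,0],[0,0,0]]}}

```text
clock: 29.75
position: [0.425, -0.4254, 0.194]
ee_rot: [-2.537, -1.851, -0.001]
force: [-0.8, 0.4, -3.1]
width: 0.152
gripper_force: 45.0
```

Run:
```python
from h import *
print(*delta([.462,-.312,.1945],-.31))
w=arm.get_image('wrist'); np.save('w7.npy',w,allow_pickle=True)
for l in('pot_seat','dry_pot'):
  for d in arm.place_of(l,w)[:2]: print(l,d['centre']*PX,d['conf'],atz(w,d['centre']*PX,.034))
f=w['frame'].astype(int); m=((f[...,0]>120)&(f[...,1]>50)&(f[...,2]<60)&(f[...,0]-f[...,2]>110)).astype(np.uint8)
n,lab,st,ce=cv2.connectedComponentsWithStats(m)
for k in np.argsort(-st[1:,4])[:4]+1: print(st[k],ce[k],atz(w,ce[k],.034))
C=np.array([.462,-.312,.034]); t=np.linspace(0,2*np.pi,50); im=w['frame'].copy()
for z,rr in((.034,.03),(.034,.019),(.076,.056),(.076,.060)):
    for q in proj(w,np.c_[C[0]+rr*np.cos(t),C[1]+rr*np.sin(t),0*t+z]):
        if 0<=q[0]<560 and 0<=q[1]<420: im[int(q[1]),int(q[0])]=(0,255,255)
save(cv2.resize(im,(800,600)),'w7.png')
```

```text
[array([11.93,  0.07, -0.04]), 'rz', np.float64(-0.0)] pos [ 0.425  -0.4254  0.194 ] yaw_y -0.3102 tilt [ 0.      0.0015 -1.    ] q7 0.72 F [-0.75  0.38 -3.14] M [-0.123  0.024 -0.03 ] w 0.15165527376086008 t 29.75
pot_seat [280.     79.212] 0.91 [ 0.46029801 -0.31784661  0.034     ]
dry_pot [279.888  86.184] 0.63 [ 0.4582626  -0.32386236  0.034     ]
[ 251   49   60   65 1772] [280.75564334  80.57674944] [ 0.46062462 -0.3192502   0.034     ]
[356 201  38  42 847] [376.459268   222.36009445] [ 0.51710404 -0.49017941  0.034     ]
[371  70  25  48 556] [382.10791367  94.74820144] [ 0.55202259 -0.36218459  0.034     ]
[381  12  27 128 540] [397.77407407  56.84814815] [ 0.57375492 -0.33331247  0.034     ]
```

View pics/w7.png

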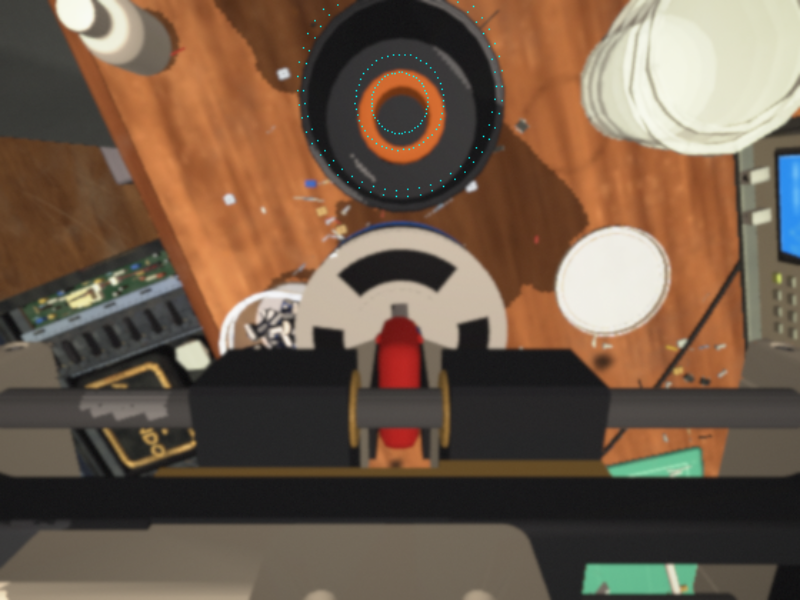

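Wrist view: black pot with orange seat ring about (401,116) in the 800-wide picture; my earlier estimate (cyan) is about 8 mm too far, so refine with the orange ring in all cameras.

Run:
```python
from h import *
w=np.load('w7.npy',allow_pickle=True).item(); rays=[]
for n,p,(u,v) in(('w',w,(280,82)),('top',arm.get_image('top'),(370,264)),('side',arm.get_image('side'),(262,331))):
    f=p['frame']; h=cv2.cvtColor(f,cv2.COLOR_RGB2HSV); m=((h[...,0]>6)&(h[...,0]<22)&(h[...,1]>190)&(h[...,2]>110)).astype(np.uint8)
    q=np.zeros_like(m); q[v-35:v+36,u-35:u+36]=1; m*=q
    k,lab,st,ce=cv2.connectedComponentsWithStats(m); j=1+np.argmax(st[1:,4])
    c=[st[j][0]+st[j][2]/2-.5,st[j][1]+st[j][3]/2-.5]; print(n,st[j],ce[j],atz(p,c,.034),atz(p,c,.030))
    # model match: annulus silhouette search at z .034
    best=None; ys,xs=np.mgrid[0:420,0:560]; t=np.linspace(0,2*np.pi,60)
    for dx in np.arange(-.008,.0081,.001):
        for dy in np.arange(-.014,.0061,.001):
            A=np.zeros((420,560),np.uint8); C=np.array([.462+dx,-.312+dy])
            ring=lambda r,z:(proj(p,np.c_[C[0]+r*np.cos(t),C[1]+r*np.sin(t),0*t+z])*16).round().astype(np.int32)
            cv2.fillPoly(A,[ring(.03,.034)],1,shift=4); cv2.fillPoly(A,[ring(.019,.034)],0,shift=4)
            s=(A&m).sum()/(A|m).sum()
            if best is None or s>best[0]: best=(s,C)
    print('  fit',best)
```

```text
w [ 252   50   59   64 1755] [280.35327635  80.1982906 ] [ 0.46059761 -0.32012203  0.034     ] [ 0.46077176 -0.31965129  0.03      ]
  fit (np.float64(0.7905733722060253), array([ 0.46 , -0.322]))
top [359 254  21  20 208] [369.14903846 263.67788462] [ 0.46059858 -0.31457769  0.034     ] [ 0.46101667 -0.31546861  0.03      ]
  fit (np.float64(0.7053941908713693), array([ 0.459, -0.314]))
side [294 347   4   3   7] [295.42857143 348.28571429] [ 0.50469829 -0.38332568  0.034     ] [ 0.50635333 -0.37953446  0.03      ]
  fit (np.float64(0.0), array([ 0.454, -0.326]))
```

Request:
{"fn": "carry_out", "kwargs": {"claw": [0.5,0.5,0.5,0.5,0.5,0.5,0.5,0.5,0.5], "delta_pos": [[1.0,0,0],[2.0,0,0],[2.5,0,0],[2.5,0,0],[2.0,0.07,0],[1.0,0,0],[0.36,0,0],[0,0,0],[0,0,0]], "angular": [[0,0,0],[0,0,0],[0,0,0],[0,0,0],[0,0,0],[0,0,0],[0,0,0],[0,0,0],[0,0,0]]}}

```text
clock: 30.9
position: [0.4595, -0.3203, 0.1944]
ee_rot: [2.54, 1.847, -0.001]
force: [-0.4, -0.2, -2.7]
width: 0.151
gripper_force: 45.0
```

Run:
```python
from h import *
print(*delta([.4605,-.3175,.16],-.31))
w=arm.get_image('wrist'); np.save('w8.npy',w,allow_pickle=True)
f=w['frame']; C=np.array([.4605,-.3175]); t=np.linspace(0,2*np.pi,90); im=f.copy()
im=cv2.resize(im,None,fx=3,fy=3,interpolation=cv2.INTER_CUBIC)
for rr in(.056,.060):
    for q in proj(w,np.c_[C[0]+rr*np.cos(t),C[1]+rr*np.sin(t),0*t+.076])*3:
        cv2.circle(im,(int(q[0]),int(q[1])),1,(0,255,255),-1)
y=int(proj(w,[[*C,.076]])[0][1]*3); print(y)
save(im[max(0,y-320):y+230,460:1220],'w8.png')
```

```text
[array([0.3 , 0.01, 3.44]), 'rz', np.float64(-0.003)] pos [ 0.4595 -0.3203  0.1944] yaw_y -0.3133 tilt [-0.e+00 -7.e-04 -1.e+00] q7 0.515 F [-0.4  -0.21 -2.7 ] M [-0.156  0.108  0.047] w 0.1507700342916712 t 30.9
596
```

View pics/w8.png

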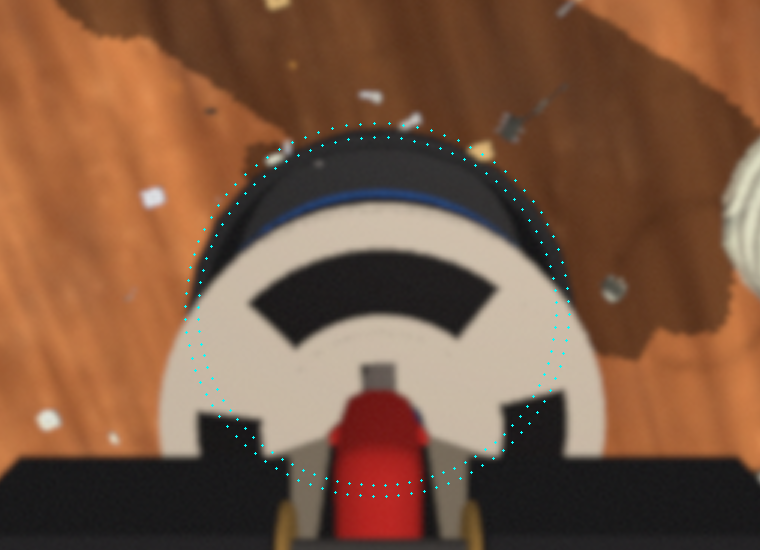

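Wrist crop: pot rim's far edge at y≈128 against my overlay's 124, so the pot centre is about (0.4601, −0.3187). Lowering.

Request:
{"fn": "carry_out", "kwargs": {"claw": [0.5,0.5,0.5,0.5,0.5,0.5,0.5,0.5,0.5,0.5,0.5], "delta_pos": [[0.15,0,0.5],[0,0,0.9],[0,0,1.0],[0,0,1.0],[0,0,1.0],[0,0,1.0],[0,0,1.0],[0,0,0.7],[0,0,0.4],[0,0,0],[0,0,0]], "angular": [[0,0,0],[0,0,0],[0,0,0],[0,0,0],[0,0,0],[0,0,0],[0,0,0],[0,0,0],[0,0,0],[0,0,0],[0,0,0]]}}

```text
clock: 32.05
position: [0.4606, -0.318, 0.1194]
ee_rot: [2.539, 1.849, 0.0]
force: [0.1, 1.3, -1.9]
width: 0.153
gripper_force: 45.0
```

Run:
```python
from h import *
print(*delta([.4601,-.3187,.11],-.31))
```

```text
[array([-0.08, -0.02,  0.94]), 'rz', np.float64(-0.002)] pos [ 0.4606 -0.318   0.1194] yaw_y -0.3122 tilt [ 4.e-04 -2.e-04 -1.e+00] q7 0.58 F [ 0.12  1.3  -1.87] M [-0.046  0.09   0.067] w 0.1531942735006141 t 32.05
```

Request:
{"fn": "carry_out", "kwargs": {"claw": [0.5,0.5,0.5,0.5,0.5,0.5,0.5,0.5,0.5,0.5], "delta_pos": [[-0.05,0,0.3],[0,0,0.2],[0,0,0.15],[0,0,0.1],[0,0,0.1],[0,0,0.1],[0,0,0.1],[0,0,0.15],[0,0,0.2],[0,0,0]], "angular": [[0,0,0],[0,0,0],[0,0,0],[0,0,0],[0,0,0],[0,0,0],[0,0,0],[0,0,0],[0,0,0],[0,0,0]]}}

```text
clock: 33.05
position: [0.4601, -0.3183, 0.105]
ee_rot: [-2.539, -1.849, 0.0]
force: [-0.5, -0.4, -0.5]
width: 0.151
gripper_force: 45.0
```

Run:
```python
from h import *
print(*delta([.4601,-.3187,.1005],-.31))
```

```text
[array([-0.04,  0.01,  0.45]), 'rz', np.float64(-0.002)] pos [ 0.4601 -0.3183  0.105 ] yaw_y -0.3121 tilt [-3.e-04  2.e-04 -1.e+00] q7 0.595 F [-0.49 -0.42 -0.49] M [-0.097  0.069 -0.048] w 0.15103748212845805 t 33.05
```

Request:
{"fn": "carry_out", "kwargs": {"claw": [0.5,0.5,0.5,0.5,0.5,0.5], "delta_pos": [[0,0,0.1],[0,0,0.1],[0,0,0.1],[0,0,0.1],[0,0,0.05],[0,0,0]], "angular": [[0,0,0],[0,0,0],[0,0,0],[0,0,0],[0,0,0],[0,0,0]]}}

```text
clock: 33.65
position: [0.4602, -0.3183, 0.1006]
ee_rot: [-2.54, -1.849, 0.0]
force: [-0.1, -0.4, -0.8]
width: 0.149
gripper_force: 45.0
```

Run:
```python
from h import *
print(*delta([.4601,-.3187,.0998],-.31))
```

```text
[array([-0.04,  0.  ,  0.08]), 'rz', np.float64(-0.002)] pos [ 0.4602 -0.3183  0.1006] yaw_y -0.3121 tilt [-1.e-04  1.e-04 -1.e+00] q7 0.599 F [-0.05 -0.44 -0.75] M [-0.13   0.026 -0.025] w 0.1490526792798249 t 33.65
```

One more millimetre, feeling for the floor, then release gently.

Request:
{"fn": "carry_out", "kwargs": {"claw": [0.5,0.5,0.5], "delta_pos": [[0,0,0.05],[0,0,0.05],[0,0,0]], "angular": [[0,0,0],[0,0,0],[0,0,0]]}}

```text
clock: 33.95
position: [0.4603, -0.3184, 0.0998]
ee_rot: [2.54, 1.849, 0.0]
force: [-0.7, -0.5, -0.0]
width: 0.152
gripper_force: 45.0
```

Request:
{"fn": "carry_out", "kwargs": {"claw": [1.6,1.8,2.2,2.6,3.0,4.0,5.0,6.0,6.0,6.0], "delta_pos": [[0,0,0],[0,0,0],[0,0,0],[0,0,0],[0,0,0],[0,0,0],[0,0,0],[0,0,0],[0,0,0],[0,0,0]], "angular": [[0,0,0],[0,0,0],[0,0,0],[0,0,0],[0,0,0],[0,0,0],[0,0,0],[0,0,0],[0,0,0],[0,0,0]]}}

```text
clock: 34.95
position: [0.4602, -0.3183, 0.0997]
ee_rot: [-2.54, -1.849, -0.0]
force: [-0.3, -0.5, -0.5]
width: 0.649
gripper_force: 0.0
```

Request:
{"fn": "carry_out", "kwargs": {"claw": [6.0,6.0,6.0,6.0,6.0,6.0,6.0,6.0], "delta_pos": [[0,0,0],[0,0,-0.5],[0,0,-1.5],[0,0,-3],[0,0,-3.5],[0,0,-3.5],[0,0,-2],[0,0,0]], "angular": [[0,0,0],[0,0,0],[0,0,0],[0,0,0],[0,0,0],[0,0,0],[0,0,0],[0,0,0]]}}

```text
clock: 35.75
position: [0.4614, -0.3196, 0.243]
ee_rot: [2.536, 1.846, 0.004]
force: [0.9, -0.3, -0.1]
width: 0.654
gripper_force: 0.0
```

Run:
```python
from h import *
print(*delta([.4601,-.3187,.0998],-.31))
w=arm.get_image('wrist')['frame']; s=arm.get_image('side')['frame']
save(np.hstack([cv2.resize(w[40:360,100:460],(430,382)),cv2.resize(s[150:390,130:370],(370,382),interpolation=cv2.INTER_CUBIC)]),'end.png')
```

```text
[array([ 0.05, -0.23, 14.32]), 'rz', np.float64(-0.002)] pos [ 0.4614 -0.3196  0.243 ] yaw_y -0.3123 tilt [ 0.0049 -0.0022 -1.    ] q7 0.478 F [ 0.9  -0.29 -0.11] M [-0.088  0.068 -0.048] w 0.6539238765844073 t 35.75
```

View pics/end.png

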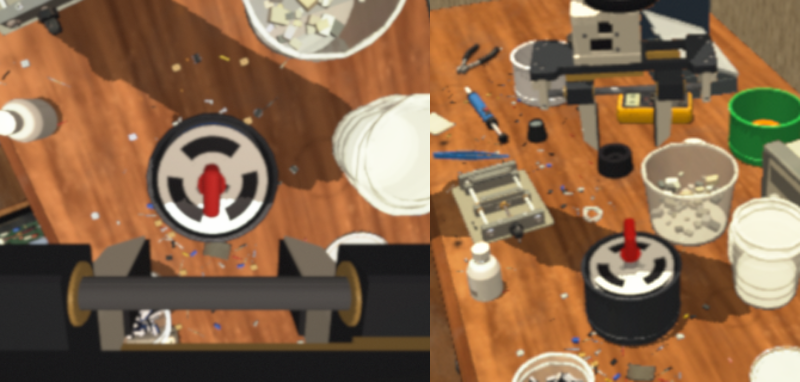

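The stack lies level in the black pot with the spindle standing in it. The arm is clear and the meter and loupe are where they were.

```bash
python3 -c "
from cell import arm
print(arm.sign_off())"
```

```text
the job is handed in; nothing more can be done
None
```

The job is handed in at about 36 s of the 72 allowed: all three reels sit together on the black pot's seat with the spindle standing in them, the multimeter and loupe look untouched in the last picture, and the flux jar was not visible in it, though the arm never went near it.

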